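Walk the vial block round to the evaporator's fence

ROBOT

A 6-joint arm with a two-finger parallel gripper is mounted at the origin on the work surface. World frame = base frame: x ahead of the robot, y to its left, z up, the work surface at z = 0. Lengths are in m, angles in degrees, forces in N, time in s.
With the tool pointing down it reaches from about 0.2 to 0.875 m from the base axis. Payload 3.4 kg.
Tool frame: the origin (TCP) lies between the finger pads; the fingertips stand 22 mm ahead of it and the grasp point (between the pads) lies 3 mm ahead of it; z points along the fingers, y is the line along which they close (so a half turn about z gives the same grasp; the last joint's range is limited). The gripper opens to 94 mm and grips with 3 to 60 N. Pads are 16 mm wide; open, the fingers measure 119 mm over their backs; the gripper's body (75 mm by 177 mm) begins 78 mm behind the grasp point.
Start: joints at [-81.761, 15.808, 86.224, -0, 77.962, -6.933], TCP at [0.15, -0.555, 0.191] pointing down, gripper open.
Joint ranges: [-165.64, 165.64], [-43.16, 119.46], [12.63, 154.43], [-67.54, 247.53], [6.08, 155.33], [-154.97, 154.97]. Speed limits (degrees/s): [147.25, 147.25, 180, 180, 180, 180].

INTERFACE

Orientations are given as [roll, pitch, yaw] about the fixed x, y, z axes, in that order (R = Rz(yaw) Ry(pitch) Rx(roll)).
In Python, from workcell import arm gives the robot as it stands.
- The arm moves only by the tool move_arm, never from a script. Its argument "series" is a list of rows, each a list of 2 entries, a list of its own where there are three numbers: the shift along the tool's x, y, z in m, then the turn, a rotation vector about the tool's x, y, z in rad. A call has 1 to 20 rows; each row shifts and turns the commanded pose from where the row before left it, along the tool's axes as they then stand; what a row does not reach is not made up. A row lasts 1/8 s, in which the tool goes at most 62.5 mm and 10.7 degrees, less where a joint would pass 70% of its speed; a pose out of reach is approached as far as the arm can. A call with a gripper value outside its range is refused whole. "fingers" is the closure, from -1 (fully open) to 1 (shut), set as the call begins (left out, the last holds). The fingers move at their own pace and stop on an object; "newtons" is the grip in N (left out, the last holds). Time passes only in rows, so rows that do not move let the fingers close. It gives the time, the measured TCP pose, the force, the opening and the grip force at its end, in the units of the state.
- arm.get_obs(): the state, without advancing time (a new reading comes with each control period).
- arm.grab_frame(name): name is "scene" or "top" or "wrist"; returns the picture (420x560x3 uint8, red, green, blue); there is no depth.
- arm.camera_params(name): a dict with "fx", "fy", "cx", "cy" (pixels), "k1" (the pictures are not rectified: a ray, as slopes to the right and down, at radius r is drawn at 1 + k1 r^2 times it, then the intrinsics apply), "extrinsics" (4x4, takes a point from camera to world coordinates). Camera axes: x right, y down, z forward; pixel columns grow to the right and rows downward; lengths in m; the calibration is good to about 2 mm. A picture is of the moment at which its call begins: read the wrist's pose just before it. camera_params takes no time and is no camera call; for the wrist camera it gives the pose at the moment of the call.
- arm.job_done(): hands the job in; it is judged then, once.
The state is a dict: "clock": time; "joint_positions": joint angles; "qd": joint speeds; "effort": joint torques, N m; "tcp_pos": TCP position; "tool_rot": TCP orientation; "wrist_force": force on the tool from outside, world axes, zero at the start; "torque": the same for the moment, N m; "finger_gap": finger opening in m; "gripper_force": force on a finger pad.
Only numpy, scipy, OpenCV 4.12 (cv2) and the standard library are available. Lean on these libraries where they do the work, as an engineer would, in place of code of your own. Each camera call takes 0.05 s, during which the arm holds its last target. There are 200 camera calls.

TASK

The heavy aluminium vial block stands askew on the evaporator's plate: walk it round with the fingertips, pushing now one corner and now another, and slide it up until its long side without the probe lies flush along the fence bar, with no part of that side past the bar's ends. Slide it smoothly on the plate without lifting, tipping or throwing it, do not touch the vials standing in it or its probe, and leave everything else where it stands.

Things in the scene. Friction and masses are not known exactly. Their poses are not given: they have to be found in the camera images.
- evaporator: Blow-down evaporator, fixed: white base 260 x 360 mm (x, y) topped by a flat dark plate 250 x 350 mm, 50 mm above the bench. Origin: centre of its underside on the bench; z up. The fence is an aluminium bar on the plate, 200 mm long (x -100 to +100), 15 thick, 20 high; its working face is the plane y = -110 mm and looks to +y. Display and knob are on the -x side (knob juts 14 mm).
- post_top (a point): top of the evaporator's 12 mm steel post, which rises behind the fence at evaporator x = 105, y = -155 mm to 300 mm above the bench
- head (a point): centre of the evaporator's gas head with needles, swung aside from the plate at evaporator x = 30, y = -270 mm: 80 x 110 mm (x, y), from 166 (needle tips) to 286 mm above the bench; a rail and clamp join it to the post
- fence_end_near (a point): end of the fence's working face at the panel side (evaporator x = -100, y = -110 mm), 10 mm above the plate
- fence_end_far (a point): other end of the fence's working face (evaporator x = +100, y = -110 mm), 10 mm above the plate
- block: Loose aluminium block on the plate, 115 x 90 x 38 mm (x, y, z), 0.7 to 0.95 kg; origin: centre of its underside. Twelve 17 mm bores sit towards -y; the bare margin with the probe is at +y. Its long -y side goes to the fence: its axes are then parallel to the evaporator's. It starts 40 to 115 deg anticlockwise (from above) of that, centre 120 to 165 mm from the fence. Pushes with 3 to 10 N, stays where left.
- corner_a (a point): on the block's lower edge region, end of the long side that must meet the fence: block x = +57.5, y = -45, z = 10 mm. (A fingertip pushing a face square on, t mm to one side of the block's centre, slides and turns the block roughly about a point 3600/t mm to the other side of it.)
- corner_b (a point): the other end of that long side: block x = -57.5, y = -45, z = 10 mm
- probe: Temperature probe head fixed upright in the block's top at block x = 0, y = +29 mm: 10 mm thick, its tip 56 mm above the plate; origin at the block's top face. Do not touch.
- vial1: capped amber glass vial, 15 mm diameter, 45 mm tall, loose in a bore of the block at block x = -39, y = -9.5 mm; origin at its underside, 12 mm above the block's underside; its top is 57 mm above the plate. Do not touch.
- vial2: capped amber glass vial, 15 mm diameter, 45 mm tall, loose in a bore of the block at block x = -13, y = -31.0 mm; origin at its underside, 12 mm above the block's underside; its top is 57 mm above the plate. Do not touch.
- vial3: capped amber glass vial, 15 mm diameter, 45 mm tall, loose in a bore of the block at block x = 13, y = 12.0 mm; origin at its underside, 12 mm above the block's underside; its top is 57 mm above the plate. Do not touch.
- vial4: capped amber glass vial, 15 mm diameter, 45 mm tall, loose in a bore of the block at block x = 39, y = -9.5 mm; origin at its underside, 12 mm above the block's underside; its top is 57 mm above the plate. Do not touch.
- spare_vial: capped amber vial, 15 mm diameter, 45 mm tall, standing on the plate near its -x, +y corner; origin at its underside; to be left alone.
- stopper: white stopper, 24 mm diameter, 22 mm tall, standing on the plate near its +x, +y corner; origin at its underside; to be left alone.
- amber_bottle: amber bottle, 54 mm diameter, 115 mm tall, on the bench to the left; origin at its underside; to be left alone.
- beaker: glass beaker, 68 mm diameter, 85 mm tall, on the bench beyond the evaporator; origin at its underside; to be left alone.
- dish: shallow white dish, 90 mm diameter, 16 mm tall, on the bench to the right; origin at its underside; to be left alone.
- spatula: steel spatula, 170 mm long, lying on the bench to the left; origin at its underside; to be left alone.

How it is judged:
By the outcome, as a careful person would: the job done as asked, in the order asked, and still so for the second after the job is handed in, with the robot touching nothing.
It also fails if it takes over 72 s, if anything falls off the work surface, if the arm or the gripper's body presses on something with over 40 N, if the wrist force passes 120 N, or if a joint passes its speed limit or range.

## Working session

There is one attempt and no reset: what is moved stays moved. The work goes in short steps, Python scripts to look and compute and a tool call to move; the robot and the scene stay as the last step left them, time stands still between calls to the robot, and variables do not carry over. Pictures are saved under pics/ and viewed, at most 10 in all, crops included, and the job is handed in when it is done.

Besides the shell and the picture viewer there is one more tool, called after "Request:" in YAML: its name, and indented under it one key for each argument. move_arm: Moves the arm, as the interface text tells. Its arguments: {"type":"object","properties":{"series":{"type":"array","items":{"type":"array"}},"fingers":{"type":"number"},"newtons":{"type":"number"}},"required":["series"]}

```bash
mkdir -p pics
cat > h.py <<'E'
import numpy as np, cv2
from workcell import arm
def save(cam,name):
    im=arm.grab_frame(cam); cv2.imwrite('pics/'+name,im[:,:,::-1]); return im
def ray(cam,u,v,P=None):
    p=P or arm.camera_params(cam); d=np.array([(u-p['cx'])/p['fx'],(v-p['cy'])/p['fy']]); s=d.copy()
    for _ in range(20): s=d/(1+p['k1']*(s@s))
    E=np.array(p['extrinsics']); return E[:3,3],E[:3,:3]@np.array([s[0],s[1],1])
def at_z(cam,u,v,z):
    o,d=ray(cam,u,v); return (o+d*(z-o[2])/d[2])
def proj(cam,X):
    p=arm.camera_params(cam); E=np.array(p['extrinsics']); c=E[:3,:3].T@(np.array(X)-E[:3,3]); s=c[:2]/c[2]
    s=s*(1+p['k1']*(s@s)); return np.array([p['fx']*s[0]+p['cx'],p['fy']*s[1]+p['cy']])
E
python3 - <<'E'
from h import *
o=arm.get_obs(); print(o)
for c in ['top','scene','wrist']:
    p=arm.camera_params(c); print(c,p['fx'],p['k1'],np.round(p['extrinsics'],3).tolist())
a=save('top','top0.png'); b=save('scene','scene0.png')
E
```

```text
{'clock': 0.0, 'joint_positions': array([-8.17601446e+01,  1.58453575e+01,  8.62922190e+01, -6.99517749e-04,
        7.79635922e+01, -6.93194971e+00]), 'qd': array([-0.08745537, -0.00536472, -0.02775518, -0.08528812,  0.07743345,
        0.04114546]), 'effort': array([ 1.52867237e-04, -4.04587412e+01, -2.37231338e+01,  6.99006650e-02,
        3.45857337e-02, -1.48832805e-04]), 'tcp_pos': array([ 0.15039932, -0.55437477,  0.1902482 ]), 'tool_rot': array([-1.79899488e+02, -1.15312023e-02,  1.51719414e+01]), 'wrist_force': array([0.25630721, 0.65026304, 0.56105884]), 'torque': array([ 0.0533103 , -0.00660484, -0.03099539]), 'gripper_force': 0.0, 'finger_gap': 0.09397792435963591}
top 455.73085311456447 -0.04974478747948666 [[-0.011, -0.993, 0.12, 0.407], [-1.0, 0.01, -0.008, 0.004], [0.007, -0.12, -0.993, 1.805], [0.0, 0.0, 0.0, 1.0]]
scene 481.66637237870935 -0.03627227567675266 [[-0.875, 0.325, -0.359, 1.056], [0.484, 0.563, -0.67, 0.878], [-0.016, -0.76, -0.65, 1.033], [0.0, 0.0, 0.0, 1.0]]
wrist 323.48971258546493 -0.0299859986146322 [[0.263, -0.935, -0.237, 0.219], [-0.965, -0.255, -0.063, -0.536], [-0.001, 0.245, -0.969, 0.383], [0.0, 0.0, 0.0, 1.0]]
```

View pics/top0.png

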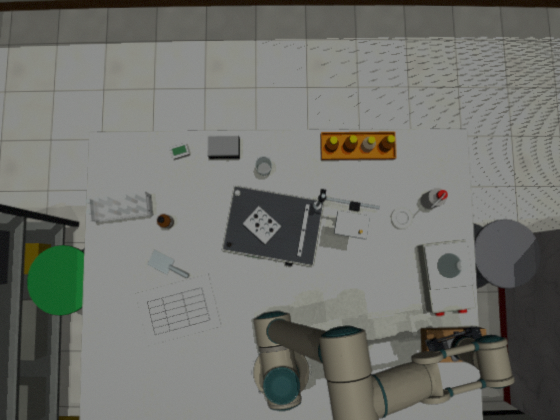

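View pics/scene0.png

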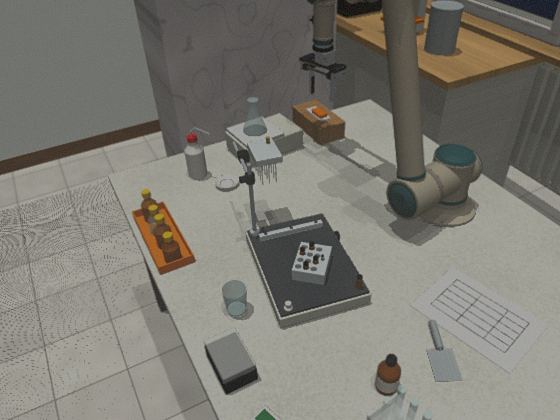

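The top view shows the plate at about (225–325, 185–265), the block at about (262,225), and the fence at right. I'll enlarge both views.

Run:
```python
import cv2
a=cv2.imread('pics/top0.png')[180:275,215:335]; cv2.imwrite('pics/t1.png',cv2.resize(a,None,fx=6,fy=6,interpolation=cv2.INTER_CUBIC))
a=cv2.imread('pics/scene0.png')[210:325,240:375]; a=cv2.convertScaleAbs(a,alpha=1.5); cv2.imwrite('pics/s1.png',cv2.resize(a,None,fx=5,fy=5,interpolation=cv2.INTER_CUBIC))
```

```text
(no output)
```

View pics/t1.png

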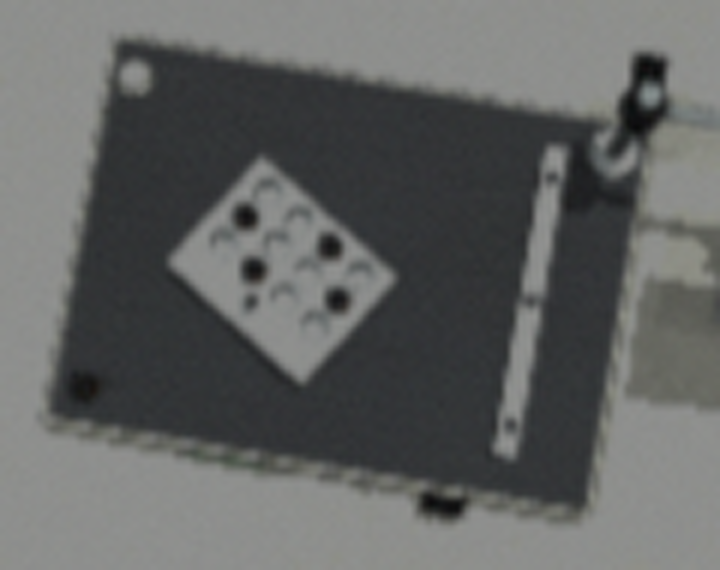

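View pics/s1.png

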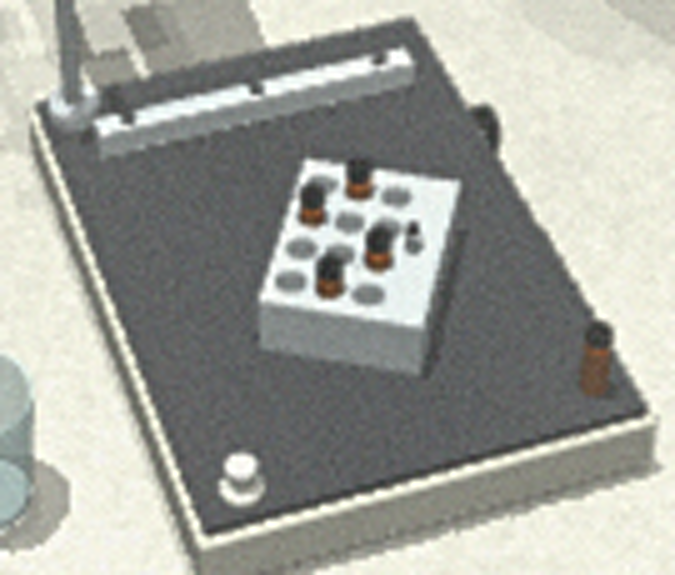

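The crops show the block's top corners in the top crop at (262,155) a, (398,277) b, (303,384) and (167,263). The probe at (250,302) confirms the margin side. The fence face edge runs (545,148)–(493,455). I'll fit poses from both views.

```bash
cat > fit.py <<'E'
from h import *
from scipy.optimize import least_squares
T=lambda u,v:('top',215+u/6-.4,180+v/6-.4)
S=lambda u,v:('scene',240+u/5-.4,210+v/5-.4)
def W(p,L):
    c,s=np.cos(p[2]),np.sin(p[2]); return np.array([p[0]+c*L[0]-s*L[1],p[1]+s*L[0]+c*L[1],L[2]])
def fit(obs,p0):
    f=lambda p:np.concatenate([proj(c,W(p,np.array(L)/1e3))-[u,v] for (c,u,v),L in obs])
    r=least_squares(f,p0,loss='soft_l1'); return r.x,f(r.x).reshape(-1,2)
E
cat > a.py <<'E'
from fit import *
ev=[(T(120,48),(125,175,50)),(T(583,510),(-125,-175,50)),(T(57,405),(-125,175,50)),
(T(545,148),(100,-110,70)),(T(493,455),(-100,-110,70)),(T(568,150),(100,-125,70)),(T(518,460),(-100,-125,70)),
(S(40,120),(125,-175,50)),(S(410,22),(-125,-175,50)),(S(645,408),(-125,175,50)),(S(208,530),(125,175,50))]
bl=[(T(262,155),(57.5,-45,88)),(T(398,277),(-57.5,-45,88)),(T(303,384),(-57.5,45,88)),(T(167,263),(57.5,45,88)),
(S(262,303),(57.5,-45,88)),(S(307,160),(-57.5,-45,88)),(S(460,180),(-57.5,45,88)),(S(420,327),(57.5,45,88)),(S(420,374),(57.5,45,50)),(S(262,348),(57.5,-45,50))]
e,r=fit(ev,[.58,0,-.17]); print('evap',e,np.degrees(e[2])); print(r.round(1).tolist())
b,r=fit(bl,[.58,0.05,.7]); print('block',b,np.degrees(b[2])); print(r.round(1).tolist())
for L in [ev,bl]:
    for c in ['top','scene']: print(c,fit([o for o in L if o[0][0]==c],e if L is ev else b)[0])
c,s=np.cos(e[2]),np.sin(e[2]); d=b[:2]-e[:2]; print('block in evap',c*d[0]+s*d[1],-s*d[0]+c*d[1],np.degrees(b[2]-e[2]))
print('face centre',W(b,(0,.045,0)))
E
python3 a.py
```

```text
evap [ 0.56370637  0.02550136 -0.17920701] -10.267805338145601
[[-0.7, -1.2], [0.4, 0.5], [-1.9, 2.6], [-0.3, -0.1], [-0.1, 0.2], [-0.2, 0.2], [-0.4, 0.0], [-1.8, -3.3], [-0.2, -1.2], [0.4, -0.2], [-1.0, 0.1]]
block [0.56056935 0.06725046 0.83689567] 47.95058959531048
[[-0.2, 1.2], [-0.2, 0.8], [-0.2, 0.8], [-0.2, 0.8], [-0.9, -0.3], [-0.8, -0.1], [-0.5, 0.5], [0.3, 0.1], [-0.1, 0.3], [-0.7, 0.3]]
top [ 0.56510676  0.02401205 -0.1853129 ]
scene [ 0.56325875  0.02805717 -0.17779392]
top [0.56401094 0.06647528 0.8349803 ]
scene [0.55921803 0.067504   0.83208081]
block in evap -0.010528529268947328 0.04052133313623475 58.21839493345608
face centre [0.52715381 0.09739016 0.        ]
```

Request:
move_arm:
  series:
    - [[0,0,-0.02],[0,0,-0.165]]
    - [[0,0,-0.03],[0,0,-0.165]]
    - [[0,0,-0.03],[0,0,-0.165]]
    - [[0,0,-0.03],[0,0,-0.165]]
    - [[0,0,-0.03],[0,0,-0.165]]
    - [[0,0,-0.02],[0,0,-0.165]]
    - [[0,0,0],[0,0,-0.165]]
    - [[0,0,0],[0,0,-0.165]]
    - [[0,0,0],[0,0,-0.165]]
    - [[0,0,0],[0,0,-0.165]]
    - [[0,0,0],[0,0,-0.165]]
    - [[0,0,0],[0,0,-0.165]]
    - [[0,0,0],[0,0,-0.163]]
  fingers: -0.7

```text
clock: 1.72
tcp_pos: [0.1505, -0.5547, 0.3505]
tool_rot: [180.0, -0.1, 138.3]
wrist_force: [0.5, -0.7, 0.0]
finger_gap: 0.08
gripper_force: 0.0
```

Request:
move_arm:
  series:
    - [[0.0123,0.0491,0],[0,0,0]]
    - [[0.0123,0.0491,0],[0,0,0]]
    - [[0.0123,0.0491,0],[0,0,0]]
    - [[0.0123,0.0491,0],[0,0,0]]
    - [[0.0123,0.0491,0],[0,0,0]]
    - [[0.0123,0.0491,0],[0,0,0]]
    - [[0.0123,0.0491,0],[0,0,0]]
    - [[0.0123,0.0491,0],[0,0,0]]
    - [[0.0123,0.0491,0],[0,0,0]]
    - [[0.0123,0.0491,0],[0,0,0]]
    - [[0.0123,0.0491,0],[0,0,0]]
    - [[0.0123,0.0491,0],[0,0,0]]
    - [[0.0123,0.0491,0],[0,0,0]]
    - [[0.0123,0.0491,0],[0,0,0]]
    - [[0.0123,0.0491,0],[0,0,0]]
    - [[0,0,0],[0,0,0]]

```text
clock: 3.72
tcp_pos: [0.5075, 0.1182, 0.3496]
tool_rot: [-179.9, -0.1, 138.2]
wrist_force: [-0.5, -0.4, 0.1]
finger_gap: 0.0798
gripper_force: 0.0
```

Run:
```python
from h import *
import pickle
o=arm.get_obs(); print(o['clock'],o['tcp_pos'],o['tool_rot'],o['finger_gap'],o['joint_positions'])
p=arm.camera_params('wrist'); pickle.dump(p,open('w1.pkl','wb'))
im=save('wrist','w1.png')
cv2.imwrite('pics/w1b.png',cv2.resize(cv2.convertScaleAbs(im[:,:,::-1],alpha=1.3),(800,600),interpolation=cv2.INTER_CUBIC))
```

```text
3.725 [0.5074586  0.1182144  0.34955505] [-1.79938603e+02 -1.16442776e-01  1.38213489e+02] 0.0798415534935078 [ 5.42492952e+00  8.38858992e+00  7.41862217e+01  4.41291050e-02
  9.75493422e+01 -4.27828718e+01]
```

View pics/w1b.png

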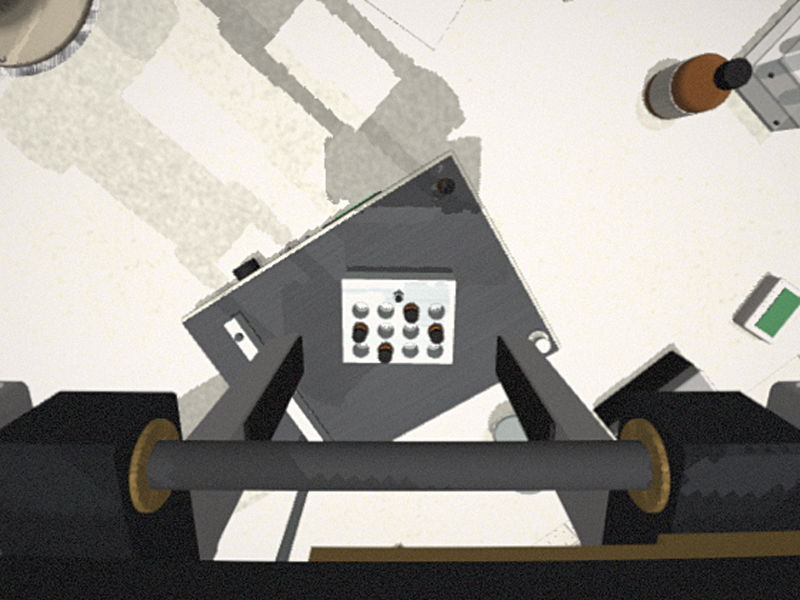

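The wrist view shows the block's top corners at (342,279), (456,279), (454,363), (342,362), with the margin side towards the fingers' +x. The fence's near corner is at about (238,315).

```bash
cat >> fit.py <<'E'
import pickle,h
def usew(f):
    P=pickle.load(open(f,'rb')); g=arm.camera_params
    class A: camera_params=staticmethod(lambda n: P if n=='wrist' else g(n)); 
    h.arm=A
V=lambda u,v:('wrist',u*.7-.15,v*.7-.15)
E
python3 - <<'E'
from fit import *
usew('w1.pkl')
bl=[(V(342,279),(-57.5,45,88)),(V(456,279),(57.5,45,88)),(V(454,363),(57.5,-45,88)),(V(342,362),(-57.5,-45,88))]
ev=[(V(238,314),(-100,-110,70)),(V(224,320),(-100,-125,70)),(V(450,156),(-125,175,50)),(V(556,348),(125,175,50)),(V(185,322),(-125,-175,50))]
b,r=fit(bl,[.56,.067,.83]);print(b,np.degrees(b[2]),r.round(1).tolist())
e,r=fit(ev,[.564,.0255,-.18]);print(e,np.degrees(e[2]),r.round(1).tolist())
c,s=np.cos(e[2]),np.sin(e[2]); d=b[:2]-e[:2]; print('block in evap',c*d[0]+s*d[1],-s*d[0]+c*d[1],np.degrees(b[2]-e[2]))
o=arm.get_obs(); R=np.array([[np.cos(b[2]),-np.sin(b[2])],[np.sin(b[2]),np.cos(b[2])]]); print('TCP in block',R.T@(o['tcp_pos'][:2]-b[:2]), o['tool_rot'][2]-90-np.degrees(b[2]))
E
```

```text
[0.56256003 0.06906491 0.83637097] 47.92052651607176 [[-0.1, -0.2], [-0.0, 0.3], [-0.8, -0.2], [1.4, 0.0]]
[ 0.56356793  0.02845182 -0.18441313] -10.56609398028471 [[-2.0, 1.2], [-0.1, 1.8], [1.9, -2.7], [3.4, 0.4], [-2.3, -0.8]]
block in evap -0.008438024229655262 0.039739644018000606 58.486620496356466
TCP in block [-0.00224039  0.07327305] 0.18758586306833536
```

Request:
move_arm:
  series:
    - [[0,0.002,0.045],[0,0,0]]
    - [[0,0,0.05],[0,0,0]]
    - [[0,0,0.05],[0,0,0]]
    - [[0,0,0.05],[0,0,0]]
    - [[0,0,0.045],[0,0,0]]
    - [[0,0,0.02],[0,0,0]]
    - [[0,0,0.01],[0,0,0]]
    - [[-0.004,0,0],[0,0,0]]
    - [[-0.004,0,0],[0,0,0]]
    - [[-0.004,0,0],[0,0,0]]
    - [[-0.002,0,0],[0,0,0]]
    - [[-0.002,0,0],[0,0,0]]
    - [[-0.001,0,0],[0,0,0]]

```text
clock: 5.4
tcp_pos: [0.5207, 0.1056, 0.0811]
tool_rot: [-180.0, 0.0, 138.0]
wrist_force: [-0.1, -0.5, 1.0]
finger_gap: 0.0798
gripper_force: 0.0
```

Request:
move_arm:
  series:
    - [[-0.001,0,0],[0,0,0]]
    - [[-0.001,0,0],[0,0,0]]
    - [[-0.001,0,0],[0,0,0]]
    - [[-0.001,0,0],[0,0,0]]
    - [[-0.001,0,0],[0,0,0]]

```text
clock: 6.02
tcp_pos: [0.5244, 0.1022, 0.081]
tool_rot: [-180.0, 0.0, 138.0]
wrist_force: [0.2, -0.8, 0.8]
finger_gap: 0.0798
gripper_force: 0.0
```

Request:
move_arm:
  series:
    - [[-0.001,0,0],[0,0,0]]
    - [[-0.001,0,0],[0,0,0]]
    - [[-0.001,0,0],[0,0,0]]
    - [[-0.001,0,0],[0,0,0]]

```text
clock: 6.52
tcp_pos: [0.5274, 0.0995, 0.081]
tool_rot: [-180.0, 0.0, 138.0]
wrist_force: [-0.1, 0.3, -0.3]
finger_gap: 0.0798
gripper_force: 0.0
```

Request:
move_arm:
  series:
    - [[-0.001,0,0],[0,0,0]]
    - [[-0.001,0,0],[0,0,0]]
    - [[-0.001,0,0],[0,0,0]]
    - [[-0.001,0,0],[0,0,0]]

```text
clock: 7.02
tcp_pos: [0.5303, 0.0969, 0.081]
tool_rot: [-180.0, 0.0, 138.0]
wrist_force: [-0.5, -0.2, -0.7]
finger_gap: 0.0802
gripper_force: 0.0
```

Run:
```python
from h import *
import pickle
o=arm.get_obs(); print(o['clock'],o['tcp_pos'],o['wrist_force'],o['torque'])
p=arm.camera_params('wrist'); pickle.dump(p,open('w2.pkl','wb'))
im=save('wrist','w2.png')
cv2.imwrite('pics/w2b.png',cv2.resize(cv2.convertScaleAbs(im[:,:,::-1],alpha=1.3),(800,600),interpolation=cv2.INTER_CUBIC))
```

```text
7.025 [0.53033296 0.09685179 0.08101903] [-0.48022315 -0.15549894 -0.71583667] [ 0.0689246  -0.04775408 -0.02010314]
```

View pics/w2b.png

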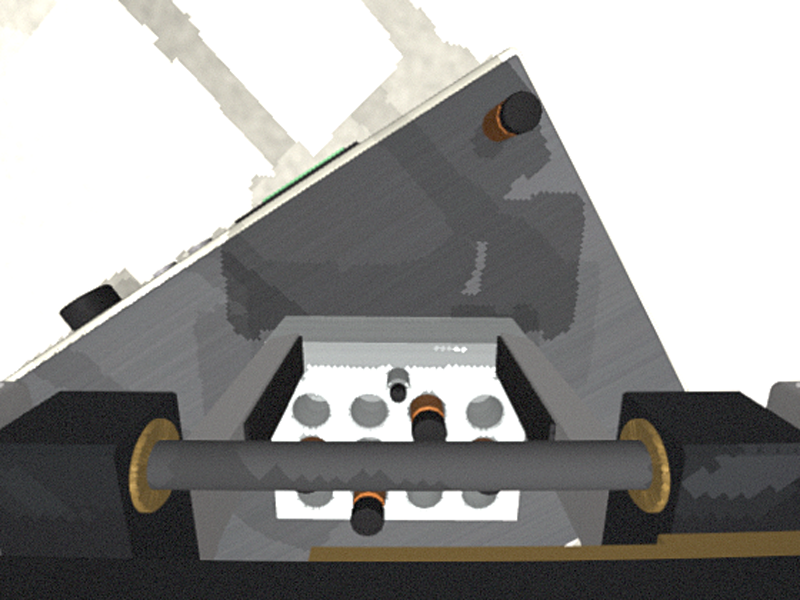

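The view shows the fingers at the block's margin side, with the block's top edge at row ~365. Contact isn't clear, so I'll project the expected points.

Run:
```python
from fit import *
usew('w2.pkl')
b=[.56256,.06907,.83637]
for L in [(-57.5,45,88),(57.5,45,88),(-57.5,45,50),(57.5,45,50),(-57.5,-45,88),(57.5,-45,88),(0,29,106)]: print('block',L,(proj('wrist',W(b,np.array(L)/1e3))/.7).round())
t=[.53033,.09685,np.radians(138)]
for x in (-8,8):
  for y in (40,52.5):
    for z in (59,90): print('tip',x,y,z,(proj('wrist',W(t,np.array((x,-y,z))/1e3))/.7).round(),(proj('wrist',W(t,np.array((x,y,z))/1e3))/.7).round())
```

```text
block (-57.5, 45, 88) [266. 342.]
block (57.5, 45, 88) [534. 342.]
block (-57.5, 45, 50) [286. 316.]
block (57.5, 45, 50) [513. 316.]
block (-57.5, -45, 88) [280. 518.]
block (57.5, -45, 88) [519. 519.]
block (0, 29, 106) [400. 396.]
tip -8 40 59 [478. 342.] [317. 342.]
tip -8 40 90 [490. 367.] [304. 367.]
tip -8 52.5 59 [504. 342.] [291. 342.]
tip -8 52.5 90 [519. 367.] [275. 367.]
tip 8 40 59 [480. 311.] [315. 311.]
tip 8 40 90 [492. 332.] [302. 331.]
tip 8 52.5 59 [506. 311.] [290. 311.]
tip 8 52.5 90 [522. 331.] [273. 331.]
```

Run:
```python
import cv2
a=cv2.imread('pics/w2.png')[205:320,160:390]; a=cv2.convertScaleAbs(a,alpha=1.2);cv2.imwrite('pics/w2c.png',cv2.resize(a,None,fx=3.4,fy=3.4,interpolation=cv2.INTER_CUBIC))
```

```text
(no output)
```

View pics/w2c.png

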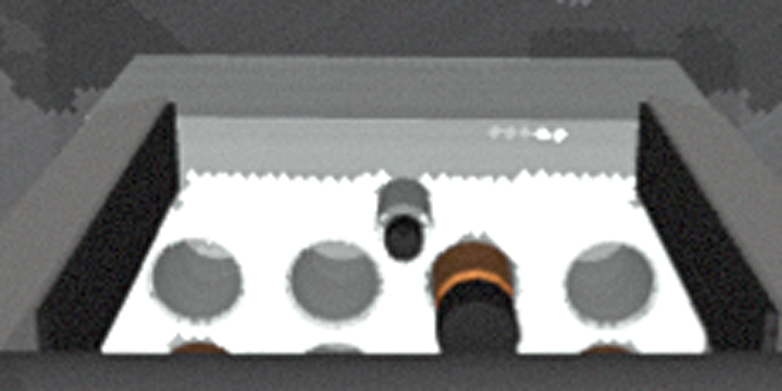

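The crop shows the block unmoved. The visible finger ends at rows 337–385 don't match tips at z=59 mm, so I'll check from the scene camera.

Run:
```python
from h import *
im=save('scene','s2.png')[:,:,::-1]
cv2.imwrite('pics/s2c.png',cv2.resize(cv2.convertScaleAbs(im[190:320,240:380],alpha=1.5),None,fx=4.5,fy=4.5,interpolation=cv2.INTER_CUBIC))
R=np.array([[np.cos(2.4086),np.sin(2.4086)],[np.sin(2.4086),-np.cos(2.4086)]])
for y in (-46,46):
  for z in (.059,.105):
    X=np.append(np.array([.5303,.0969])+R@[0.0,y/1e3],z); print(y,z,(proj('scene',X)-[240,190])*4.5)
```

```text
-46 0.059 [400.58332939 298.76072768]
-46 0.105 [403.20440253 246.1294457 ]
46 0.059 [374.9802514  403.48429319]
46 0.105 [377.15230586 350.55396525]
```

View pics/s2c.png

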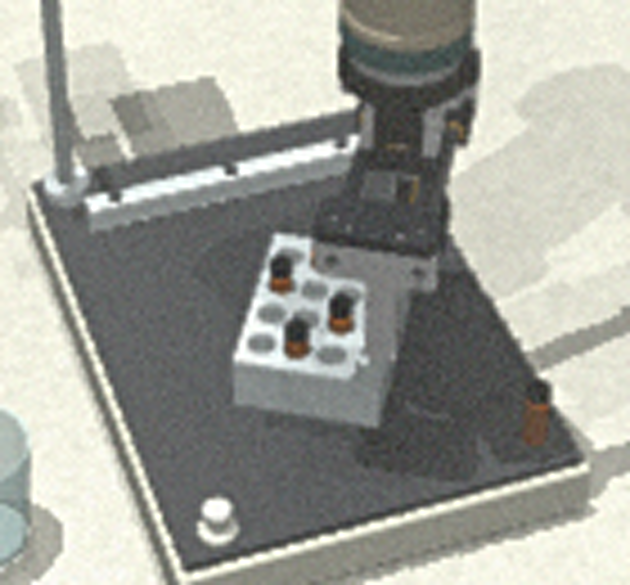

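The crop shows the near finger covering the block's margin around (365–410, 290–370), and the tip height isn't clear. I'll triangulate it by differencing the images.

Run:
```python
from fit import *
usew('w2.pkl')
for (u,v) in [(497,337),(497,385),(302,337),(302,385)]:
    for z in (.059,.075,.09,.105,.12):
        X=at_z('wrist',u*.7-.15,v*.7-.15,z); d=X[:2]-[.5303,.0969]; a=np.radians(138)
        print((u,v),z,'tool xy',(1e3*np.array([np.cos(a)*d[0]+np.sin(a)*d[1],np.sin(a)*d[0]-np.cos(a)*d[1]])).round(1),'scene',proj('scene',X).round(1))
a=cv2.imread('pics/s2.png').mean(2); 
print('cols 310..340'); 
for r in range(250,292): print(r,' '.join('%3d'%x for x in a[r,308:342]))
```

```text
(497, 337) 0.059 tool xy [-5.5 48.9] scene [321.1 280.1]
(497, 337) 0.075 tool xy [ 0.2 45.3] scene [323.6 275.5]
(497, 337) 0.09 tool xy [ 5.6 42. ] scene [326. 271.]
(497, 337) 0.105 tool xy [11.  38.6] scene [328.3 266.6]
(497, 337) 0.12 tool xy [16.3 35.2] scene [330.8 262. ]
(497, 385) 0.059 tool xy [-31.3  50.3] scene [311.7 279. ]
(497, 385) 0.075 tool xy [-23.7  46.6] scene [314.8 274.5]
(497, 385) 0.09 tool xy [-16.5  43.2] scene [317.8 270.1]
(497, 385) 0.105 tool xy [-9.3 39.7] scene [320.8 265.7]
(497, 385) 0.12 tool xy [-2.2 36.2] scene [323.8 261.2]
(302, 337) 0.059 tool xy [ -5.5 -47.3] scene [327.2 255.8]
(302, 337) 0.075 tool xy [  0.2 -43.7] scene [329.2 252.9]
(302, 337) 0.09 tool xy [  5.6 -40.4] scene [331.  250.2]
(302, 337) 0.105 tool xy [ 11.  -37.1] scene [333.  247.4]
(302, 337) 0.12 tool xy [ 16.3 -33.7] scene [334.9 244.6]
(302, 385) 0.059 tool xy [-31.3 -48.6] scene [318.4 254.1]
(302, 385) 0.075 tool xy [-23.7 -45. ] scene [321.  251.4]
(302, 385) 0.09 tool xy [-16.5 -41.6] scene [323.4 248.8]
(302, 385) 0.105 tool xy [ -9.3 -38.1] scene [325.8 246.1]
(3
[... 5249 characters left out ...]

287  61  61  64  61  57  62  61  59  52  53  52  56  53  44  42  46  42  40  45  47  44  52  43  53  47  44  50  52  49  47  50  48  50  49
288  57  63  66  61  59  62  56  60  66  63  55  52  52  43  37  36  45  49  45  49  50  40  47  50  50  44  47  47  42  49  51  47  49  47
289  60  62  62  64  60  56  62  55  61  56  54  50  44  52  49  49  49  50  42  51  35  44  48  46  46  48  48  46  49  47  46  53  56  53
290  56  60  65  60  62  64  64  63  64  61  53  47  48  48  44  43  44  41  43  51  44  48  39  51  49  45  54  49  50  45  50  45  49  55
291  62  57  60  61  58  60  54  64  62  61  57  47  47  49  50  44  50  54  48  48  50  49  52  48  50  50  46  50  46  46  55  50  49  55
```

The scene pixels put the real fingertips about 24 mm above the TCP, at z≈0.105. They are passing above the block and haven't touched it. I'll back off, then descend gently while watching the force.

Request:
move_arm:
  series:
    - [[0.005,0,0],[0,0,0]]
    - [[0.006,0,0],[0,0,0]]
    - [[0.006,0,0],[0,0,0]]
    - [[0.006,0,0],[0,0,0]]
    - [[0.006,0,0],[0,0,0]]
    - [[0.003,0,0],[0,0,0]]
    - [[0,0,0.002],[0,0,0]]
    - [[0,0,0.002],[0,0,0]]
    - [[0,0,0.002],[0,0,0]]
    - [[0,0,0.002],[0,0,0]]
    - [[0,0,0.001],[0,0,0]]
    - [[0,0,0.001],[0,0,0]]

```text
clock: 8.62
tcp_pos: [0.5066, 0.1183, 0.0709]
tool_rot: [-180.0, 0.0, 138.0]
wrist_force: [-0.8, -0.2, 0.1]
finger_gap: 0.08
gripper_force: 0.0
```

Request:
move_arm:
  series:
    - [[0,0,0.001],[0,0,0]]
    - [[0,0,0.001],[0,0,0]]

```text
clock: 8.88
tcp_pos: [0.5066, 0.1184, 0.069]
tool_rot: [180.0, 0.0, 138.0]
wrist_force: [0.2, 0.0, 0.8]
finger_gap: 0.0796
gripper_force: 0.0
```

Request:
move_arm:
  series:
    - [[0,0,0.003],[0,0,0]]
    - [[0,0,0.003],[0,0,0]]
    - [[0,0,0.002],[0,0,0]]
    - [[0,0,0.002],[0,0,0]]
    - [[0,0,0.002],[0,0,0]]

```text
clock: 9.5
tcp_pos: [0.5066, 0.1183, 0.0569]
tool_rot: [-180.0, 0.0, 138.0]
wrist_force: [0.7, 0.6, 0.3]
finger_gap: 0.08
gripper_force: 0.0
```

Run:
```python
from h import *
import pickle
o=arm.get_obs(); print(o['clock'],o['tcp_pos'],o['wrist_force'])
p=arm.camera_params('wrist'); pickle.dump(p,open('w3.pkl','wb'))
im=save('wrist','w3.png'); s=save('scene','s3.png')
a=s.mean(2)
for r in range(240,300): print(r,' '.join('%3d'%x for x in a[r,318:348]))
```

```text
9.5 [0.50659926 0.11832748 0.05690694] [0.66561072 0.57563985 0.27395208]
240  60  58  58  66  60  64  60  65  65  61  58  58  51  47  40  69  64  65  65  64  67  45  41  43  36  48  56  46  45  50
241  63  62  55  59  61  61  64  59  65  65  58  50  46  48  51  62  66  60  64  64  68  47  41  41  38  47  63  48  46  46
242  54  54  58  60  61  65  67  64  62  61  51  50  43  48  61  64  65  67  63  63  70  36  33  36  43  51  76  54  53  44
243  63  59  61  57  62  61  54  48  50  48  49  52  52  52  50  48  53  56  57  60  65  38  41  35  40  48  67  51  51  43
244 122 101  81  84  70  59  46  46  46  54  52  54  44  44  50  50  48  44  50  41  48  49  50  45  46  50  48  43  51  45
245 152 147 144 144 137  74  46  48  49  50  45  55  55  54  50  49  51  52  50  56  48  50  48  48  47  48  52  49  51  52
246 149 152 152 150 149  78  45  42  43  52  51  50  48  45  47  48  55  52  49  44  55  46  52  51  48  48  45  50  49  48
247 121 116 132 133 124  59  42  53  64  68  44  48  56  49  48  55  45  47  48  51  44  46  47  49  49  50  52  46  48  47
248  89  90  97  97 112  52  42  5
[... 5713 characters left out ...]
  57  53  47  46  47  49  48  49  51  46  49  45  51  49  51  49  51  54  45  51
295  60  66  57  61  61  64  55  62  67  55  65  56  60  57  50  48  52  48  53  50  51  49  52  48  40  50  49  55  57  51
296  60  62  59  61  58  58  59  61  65  57  61  64  61  63  63  62  61  55  58  53  54  65  49  44  48  50  48  48  52  52
297  64  64  62  62  68  63  69  61  65  63  58  59  61  60  60  65  62  60  60  58  58  67  60  63  65  62  57  45  58  47
298  66  63  69  62  68  65  68  64  68  65  64  66  64  68  60  60  61  59  62  66  60  61  63  62  64  53  46  46  41  52
299  62  58  67  63  64  58  65  60  66  67  63  63  61  63  56  64  66  69  71  63  68  62  51  43  48  47  52  66  85  92
```

Run:
```python
from h import *
a=np.radians(138)
for z in (.065,.07,.075,.08,.085):
  print(z,[proj('scene',[.5066+np.cos(a)*x+np.sin(a)*y,.1183+np.sin(a)*x-np.cos(a)*y,z]).round(1).tolist() for x,y in((-10,52),(10,52),(-10,40),(10,40))])
```

```text
0.065 [[570.9, -195.3], [314.0, -194.6], [615.5, -199.3], [278.4, -198.2]]
0.07 [[570.9, -195.2], [314.0, -194.5], [615.4, -199.2], [278.4, -198.1]]
0.075 [[570.9, -195.1], [314.0, -194.4], [615.4, -199.1], [278.4, -198.0]]
0.08 [[570.9, -195.1], [314.0, -194.4], [615.4, -199.0], [278.4, -197.9]]
0.085 [[570.9, -195.0], [314.0, -194.3], [615.4, -198.9], [278.4, -197.8]]
```

Run:
```python
from h import *
a=np.radians(138)
for z in (.06,.07,.075,.08,.085):
  print(z,[proj('scene',[.5066+(np.cos(a)*x+np.sin(a)*y)/1e3,.1183+(np.sin(a)*x-np.cos(a)*y)/1e3,z]).round(1).tolist() for x,y in((-8,52),(8,52),(-8,40),(8,40))])
```

```text
0.06 [[331.7, 282.4], [337.5, 283.3], [332.4, 279.2], [338.2, 280.1]]
0.07 [[331.8, 279.9], [337.7, 280.8], [332.5, 276.7], [338.4, 277.6]]
0.075 [[331.9, 278.6], [337.8, 279.6], [332.6, 275.4], [338.5, 276.3]]
0.08 [[332.0, 277.4], [337.9, 278.3], [332.7, 274.2], [338.6, 275.1]]
0.085 [[332.0, 276.1], [338.0, 277.0], [332.8, 272.9], [338.7, 273.8]]
```

Request:
move_arm:
  series:
    - [[0,0,0.003],[0,0,0]]
    - [[0,0,0.003],[0,0,0]]
    - [[0,0,0.003],[0,0,0]]
    - [[-0.003,0,0],[0,0,0]]
    - [[-0.003,0,0],[0,0,0]]
    - [[-0.003,0,0],[0,0,0]]
    - [[-0.002,0,0],[0,0,0]]
    - [[-0.002,0,0],[0,0,0]]
    - [[-0.001,0,0],[0,0,0]]
    - [[-0.001,0,0],[0,0,0]]

```text
clock: 10.85
tcp_pos: [0.5177, 0.1082, 0.048]
tool_rot: [-180.0, 0.0, 138.0]
wrist_force: [-0.2, 0.5, 0.3]
finger_gap: 0.0797
gripper_force: 0.0
```

Request:
move_arm:
  series:
    - [[-0.001,0,0],[0,0,0]]
    - [[-0.001,0,0],[0,0,0]]
    - [[-0.001,0,0],[0,0,0]]
    - [[-0.001,0,0],[0,0,0]]

```text
clock: 11.35
tcp_pos: [0.5207, 0.1056, 0.0481]
tool_rot: [-180.0, 0.0, 138.0]
wrist_force: [-0.8, -0.7, 0.1]
finger_gap: 0.0799
gripper_force: 0.0
```

Request:
move_arm:
  series:
    - [[-0.001,0,0],[0,0,0]]
    - [[-0.001,0,0],[0,0,0]]
    - [[-0.001,0,0],[0,0,0]]

```text
clock: 11.72
tcp_pos: [0.5215, 0.1043, 0.048]
tool_rot: [-179.9, -0.2, 137.9]
wrist_force: [-4.4, 4.7, 4.9]
finger_gap: 0.0799
gripper_force: 3.3
```

Request:
move_arm:
  series:
    - [[-0.0021,0.0013,0],[0,0,0.025]]
    - [[-0.0021,0.0013,0],[0,0,0.025]]
    - [[-0.0021,0.0013,0],[0,0,0.025]]
    - [[-0.0021,0.0013,0],[0,0,0.025]]
    - [[-0.0021,0.0013,0],[0,0,0.025]]
    - [[-0.0021,0.0013,0],[0,0,0.025]]
    - [[-0.0021,0.0013,0],[0,0,0.025]]
    - [[-0.0021,0.0013,0],[0,0,0.025]]

```text
clock: 12.72
tcp_pos: [0.5408, 0.0994, 0.048]
tool_rot: [-180.0, -0.1, 126.5]
wrist_force: [-2.7, 4.9, 3.2]
finger_gap: 0.0797
gripper_force: 2.7
```

```bash
cat > edge.py <<'E'
from h import *
import sys
im=save('wrist',sys.argv[1]).astype(int).mean(2); im=cv2.GaussianBlur(im,(3,3),0)
o=arm.get_obs(); print(o['clock'],o['tcp_pos'],o['tool_rot'][2],o['wrist_force'],o['torque'])
for c in range(205,356,10):
    g=np.diff(im[215:290,c]); i=np.argsort(-abs(g))[:4]; print(c,[(int(k)+215,int(g[k])) for k in i])
E
python3 edge.py w4.png
```

```text
12.775 [0.54107051 0.09926855 0.04798544] 126.41524723364475 [-2.50073263  4.03205452  2.64509838] [ 0.64669082  0.53841484 -0.18714953]
205 [(232, 20), (275, 16), (274, 16), (282, 15)]
215 [(254, 22), (282, 16), (253, 15), (283, 11)]
225 [(254, 22), (282, 16), (253, 15), (283, 11)]
235 [(254, 23), (282, 16), (253, 14), (283, 12)]
245 [(254, 23), (282, 16), (253, 14), (283, 12)]
255 [(254, 23), (282, 16), (253, 14), (283, 12)]
265 [(254, 21), (282, 16), (253, 13), (283, 12)]
275 [(254, 23), (282, 16), (253, 14), (283, 12)]
285 [(254, 22), (282, 17), (253, 14), (283, 13)]
295 [(254, 23), (282, 15), (253, 14), (283, 11)]
305 [(254, 22), (282, 16), (253, 15), (283, 11)]
315 [(254, 21), (282, 15), (253, 14), (283, 11)]
325 [(282, 26), (254, 22), (283, 19), (253, 14)]
335 [(282, 25), (254, 23), (283, 18), (253, 15)]
345 [(282, 24), (254, 20), (283, 17), (253, 14)]
355 [(282, 17), (232, 17), (233, 16), (277, 15)]
```

Request:
move_arm:
  series:
    - [[-0.0021,0.0013,0],[0,0,0.025]]
    - [[-0.0021,0.0013,0],[0,0,0.025]]
    - [[-0.0021,0.0013,0],[0,0,0.025]]
    - [[-0.0021,0.0013,0],[0,0,0.025]]
    - [[-0.0021,0.0013,0],[0,0,0.025]]
    - [[-0.0021,0.0013,0],[0,0,0.025]]
    - [[-0.0021,0.0013,0],[0,0,0.025]]
    - [[-0.0021,0.0013,0],[0,0,0.025]]
    - [[-0.0021,0.0013,0],[0,0,0.025]]
    - [[-0.0021,0.0013,0],[0,0,0.025]]
    - [[-0.0021,0.0013,0],[0,0,0.025]]
    - [[-0.0021,0.0013,0],[0,0,0.025]]
    - [[-0.0021,0.0013,0],[0,0,0.025]]
    - [[-0.0021,0.0013,0],[0,0,0.025]]
    - [[-0.0021,0.0013,0],[0,0,0.025]]
    - [[-0.0021,0.0013,0],[0,0,0.025]]

```text
clock: 14.78
tcp_pos: [0.5752, 0.0771, 0.048]
tool_rot: [180.0, 0.0, 103.5]
wrist_force: [0.0, 2.7, -1.4]
finger_gap: 0.0799
gripper_force: 1.6
```

```bash
python3 edge.py w5.png | awk 'NR==1||NR%3==0'
```

```text
14.825 [0.57540644 0.07689252 0.04796953] 103.44025867887035 [-0.50846055  3.21573928 -1.07553038] [ 0.40150762  0.01196448 -0.12277241]
215 [(254, 22), (282, 15), (253, 15), (283, 11)]
245 [(254, 22), (282, 16), (253, 14), (283, 13)]
275 [(254, 23), (282, 16), (253, 15), (283, 12)]
305 [(254, 23), (282, 15), (253, 14), (283, 11)]
335 [(254, 22), (282, 17), (253, 14), (283, 12)]
```

Request:
move_arm:
  series:
    - [[-0.0021,0.0013,0],[0,0,0.025]]
    - [[-0.0021,0.0013,0],[0,0,0.025]]
    - [[-0.0021,0.0013,0],[0,0,0.025]]
    - [[-0.0021,0.0013,0],[0,0,0.025]]
    - [[-0.0021,0.0013,0],[0,0,0.025]]
    - [[-0.0021,0.0013,0],[0,0,0.025]]
    - [[-0.0021,0.0013,0],[0,0,0.025]]
    - [[-0.0021,0.0013,0],[0,0,0.025]]
    - [[-0.0021,0.0013,0],[0,0,0.025]]
    - [[-0.0021,0.0013,0],[0,0,0.025]]
    - [[-0.0021,0.0013,0],[0,0,0.025]]
    - [[-0.0021,0.0013,0],[0,0,0.025]]
    - [[-0.0021,0.0013,0],[0,0,0.025]]
    - [[-0.0021,0.0013,0],[0,0,0.025]]
    - [[-0.0021,0.0013,0],[0,0,0.025]]
    - [[-0.0021,0.0013,0],[0,0,0.025]]
    - [[-0.0014,0.0008,0],[0,0,0.016]]

```text
clock: 16.95
tcp_pos: [0.5981, 0.0433, 0.0481]
tool_rot: [180.0, 0.0, 79.7]
wrist_force: [0.3, 2.7, -2.2]
finger_gap: 0.0803
gripper_force: 1.5
```

```bash
python3 edge.py w6.png | awk 'NR==1||NR%3==0'
python3 - <<'E'
from h import *
im=save('top','top2.png')[:,:,::-1]; a=im[170:275,215:345]
cv2.imwrite('pics/t2.png',cv2.resize(cv2.convertScaleAbs(a,alpha=1.3),None,fx=5.5,fy=5.5,interpolation=cv2.INTER_CUBIC))
E
```

```text
17.0 [0.5980494  0.0431653  0.04808404] 79.64754631281205 [ 0.36021206  1.79609102 -1.43731498] [ 0.3639919  -0.22573983 -0.0867325 ]
215 [(254, 22), (253, 16), (282, 16), (283, 12)]
245 [(254, 20), (253, 17), (282, 17), (283, 11)]
275 [(254, 20), (253, 17), (282, 16), (283, 12)]
305 [(254, 19), (253, 16), (282, 16), (244, -14)]
335 [(254, 19), (253, 16), (282, 15), (283, 11)]
```

View pics/t2.png

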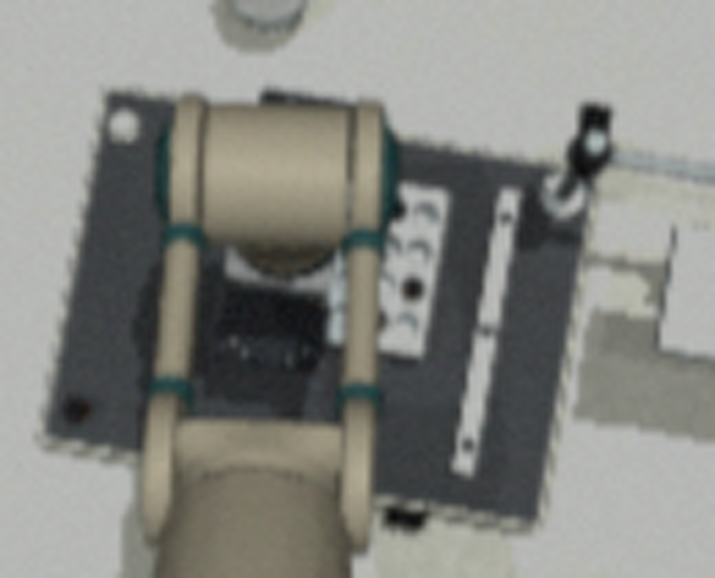

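The block's fence-side edge (448,188)–(421,356) is parallel to the fence face (500,190)–(453,472). The gap is about 34 mm and the margin at the far end about 6 mm. I'll push straight with a slight drift towards -x.

Request:
move_arm:
  series:
    - [[-0.002,-0.0004,0],[0,0,0]]
    - [[-0.002,-0.0004,0],[0,0,0]]
    - [[-0.002,-0.0004,0],[0,0,0]]
    - [[-0.002,-0.0004,0],[0,0,0]]
    - [[-0.002,-0.0004,0],[0,0,0]]
    - [[-0.002,-0.0004,0],[0,0,0]]
    - [[-0.002,-0.0004,0],[0,0,0]]
    - [[-0.002,-0.0004,0],[0,0,0]]
    - [[-0.002,-0.0004,0],[0,0,0]]
    - [[-0.002,-0.0004,0],[0,0,0]]
    - [[-0.002,-0.0004,0],[0,0,0]]
    - [[-0.002,-0.0004,0],[0,0,0]]
    - [[-0.002,0,0],[0,0,0]]

```text
clock: 18.68
tcp_pos: [0.5884, 0.0187, 0.0481]
tool_rot: [-180.0, -0.0, 79.7]
wrist_force: [1.9, 4.0, -0.2]
finger_gap: 0.0798
gripper_force: 2.2
```

Request:
move_arm:
  series:
    - [[-0.001,0,0],[0,0,0]]
    - [[-0.001,0,0],[0,0,0]]
    - [[-0.001,0,0],[0,0,0]]
    - [[-0.001,0,0],[0,0,0]]

```text
clock: 19.18
tcp_pos: [0.5878, 0.015, 0.0481]
tool_rot: [-180.0, -0.0, 79.7]
wrist_force: [0.2, 5.8, 1.0]
finger_gap: 0.0799
gripper_force: 2.6
```

```bash
python3 edge.py w7.png | awk 'NR==1||NR%3==0'
```

```text
19.225 [0.58769491 0.01484357 0.04809581] 79.7387566907838 [0.96396528 4.4233483  0.69602541] [ 0.87834897 -0.26731394  0.00441405]
215 [(254, 19), (282, 17), (253, 17), (281, 11)]
245 [(254, 21), (253, 16), (282, 16), (281, 11)]
275 [(254, 20), (253, 16), (283, 16), (282, 15)]
305 [(254, 21), (253, 18), (282, 16), (243, -13)]
335 [(254, 20), (253, 18), (282, 14), (283, 11)]
```

Request:
move_arm:
  series:
    - [[-0.0007,0,0],[0,0,0]]
    - [[-0.0007,0,0],[0,0,0]]
    - [[-0.0007,0,0],[0,0,0]]
    - [[-0.0007,0,0],[0,0,0]]

```text
clock: 19.73
tcp_pos: [0.5873, 0.0123, 0.0481]
tool_rot: [-180.0, -0.0, 79.7]
wrist_force: [1.1, 5.3, 1.2]
finger_gap: 0.0803
gripper_force: 2.6
```

Request:
move_arm:
  series:
    - [[-0.0005,0,0],[0,0,0]]
    - [[-0.0005,0,0],[0,0,0]]
    - [[-0.0005,0,0],[0,0,0]]

```text
clock: 20.1
tcp_pos: [0.587, 0.0108, 0.0481]
tool_rot: [-180.0, -0.0, 79.7]
wrist_force: [0.5, 5.0, 1.8]
finger_gap: 0.08
gripper_force: 2.6
```

Request:
move_arm:
  series:
    - [[-0.0005,0,0],[0,0,0]]
    - [[-0.0005,0,0],[0,0,0]]
    - [[-0.0005,0,0],[0,0,0]]

```text
clock: 20.48
tcp_pos: [0.5871, 0.0104, 0.0481]
tool_rot: [180.0, -0.1, 79.7]
wrist_force: [2.4, 7.8, 0.3]
finger_gap: 0.0798
gripper_force: 4.2
```

Request:
move_arm:
  series:
    - [[-0.0005,0,0],[0,0,0]]
    - [[-0.0005,0,0],[0,0,0]]

```text
clock: 20.72
tcp_pos: [0.5872, 0.0103, 0.0482]
tool_rot: [180.0, -0.2, 79.6]
wrist_force: [2.4, 10.7, 0.4]
finger_gap: 0.0798
gripper_force: 5.3
```

Request:
move_arm:
  series:
    - [[-0.0005,0,0],[0,0,0]]
    - [[-0.0005,0,0],[0,0,0]]
    - [[-0.0005,0,0],[0,0,0]]
    - [[0,0,0],[0,0,0]]

```text
clock: 21.22
tcp_pos: [0.5874, 0.0103, 0.0482]
tool_rot: [180.0, -0.4, 79.6]
wrist_force: [2.8, 12.9, 0.5]
finger_gap: 0.0799
gripper_force: 6.7
```

```bash
python3 edge.py w8.png | awk 'NR==1||NR%3==0'
```

```text
21.275 [0.58736717 0.01027869 0.04822193] 79.57487666035342 [ 3.35163248 12.89195438  0.38636266] [ 2.27156075 -0.44148766 -0.4130708 ]
215 [(254, 22), (282, 17), (253, 16), (281, 14)]
245 [(254, 23), (282, 18), (253, 17), (281, 13)]
275 [(254, 24), (282, 18), (253, 15), (281, 13)]
305 [(254, 24), (282, 17), (253, 15), (245, -11)]
335 [(254, 22), (282, 17), (253, 15), (281, 11)]
```

The load sits mostly on the -x finger (torque z −0.41 N·m), so I'll turn a little clockwise to seat the other end as well.

Request:
move_arm:
  series:
    - [[0,0,0],[0,0,0.005]]
    - [[0,0,0],[0,0,0.005]]
    - [[0,0,0],[0,0,0.005]]
    - [[0,0,0],[0,0,0]]

```text
clock: 21.78
tcp_pos: [0.5876, 0.0106, 0.0482]
tool_rot: [179.9, -0.4, 78.9]
wrist_force: [3.3, 14.1, -0.4]
finger_gap: 0.0798
gripper_force: 7.2
```

```bash
python3 -c "
from h import *
o=arm.get_obs();print(o['tcp_pos'],o['tool_rot'],o['wrist_force'],o['torque'])"
```

```text
[0.58756304 0.01057518 0.04819194] [179.92647846  -0.36650457  78.92731863] [ 3.28037475 14.0723245  -0.35025695] [ 2.44335282 -0.72951557  0.7741367 ]
```

Request:
move_arm:
  series:
    - [[0,0,0],[0,0,-0.005]]
    - [[-0.0005,0,0],[0,0,-0.004]]
    - [[-0.0005,0,0],[0,0,0]]
    - [[-0.0005,0,0],[0,0,0]]
    - [[0,0,0],[0,0,0]]

```text
clock: 22.4
tcp_pos: [0.5874, 0.0103, 0.0482]
tool_rot: [179.9, -0.5, 79.4]
wrist_force: [3.6, 16.9, -0.3]
finger_gap: 0.0797
gripper_force: 8.6
```

```bash
python3 -c "
from h import *
o=arm.get_obs();print(o['tcp_pos'],o['tool_rot'],o['wrist_force'],o['torque'])"
```

```text
[0.58744797 0.01028804 0.04824524] [179.92561148  -0.49268424  79.37550992] [ 3.61157857 16.85495623 -0.31010662] [ 2.99268804 -0.7654596   0.58101268]
```

Request:
move_arm:
  series:
    - [[0.001,0,0],[0,0,0]]
    - [[0.002,0,0],[0,0,0]]
    - [[0.005,0,0],[0,0,0]]
    - [[0.008,0,0],[0,0,0]]
    - [[0.01,0,0],[0,0,0]]
    - [[0.008,0,0],[0,0,0]]
    - [[0,0,-0.02],[0,0,0]]
    - [[0,0,-0.04],[0,0,0]]
    - [[0,0,-0.05],[0,0,0]]
    - [[0,0,-0.05],[0,0,0]]
    - [[0,0,-0.04],[0,0,0]]
    - [[0.03,-0.02,0],[0,0,0]]
    - [[0.04,-0.03,0],[0,0,0]]
    - [[0.04,-0.03,0],[0,0,0]]
    - [[0.04,-0.03,0],[0,0,0]]
    - [[0.04,-0.03,0],[0,0,0]]
    - [[0.04,-0.03,0],[0,0,0]]
    - [[0.03,-0.02,0],[0,0,0]]
    - [[0,0,0],[0,0,0]]

```text
clock: 24.78
tcp_pos: [0.4521, 0.3311, 0.2479]
tool_rot: [-180.0, 0.0, 79.6]
wrist_force: [-0.9, -1.1, 0.5]
finger_gap: 0.0797
gripper_force: 0.0
```

Run:
```python
from h import *
t=save('top','top3.png')[:,:,::-1]; s=save('scene','s4.png')[:,:,::-1]
a=cv2.resize(t[180:275,225:335],(550,475),interpolation=cv2.INTER_CUBIC)
b=cv2.resize(s[200:330,240:380],None,fx=3.6,fy=3.6,interpolation=cv2.INTER_CUBIC)
# single combined picture within 800x600
a=cv2.resize(t[185:270,250:330],(400,425),interpolation=cv2.INTER_CUBIC); b=cv2.resize(s[205:290,240:320],(400,425),interpolation=cv2.INTER_CUBIC)
cv2.imwrite('pics/fin.png',cv2.convertScaleAbs(np.hstack([a,b]),alpha=1.3))
```

```text
(no output)
```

View pics/fin.png

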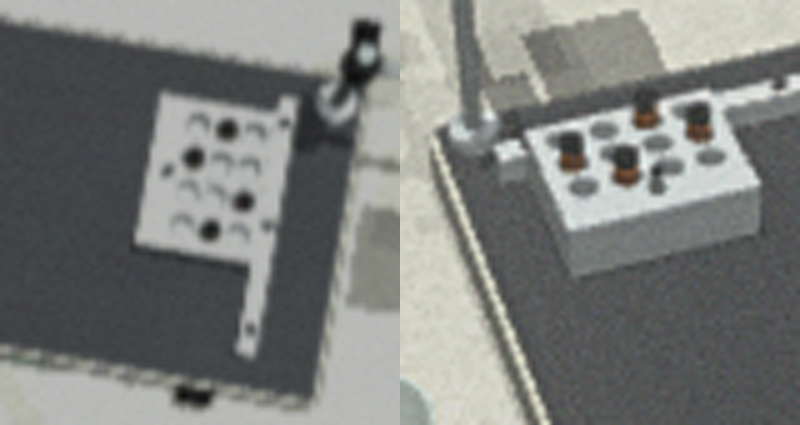

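The final pictures show the block flush against the fence. Its far corner is at about (278,108), inside the fence end at about (285,97), and the vials are still standing. I'm handing in.

```bash
python3 -c "
from workcell import arm
print(arm.job_done())"
```

```text
the job is handed in; nothing more can be done
None
```

The block's long side without the probe lies flush along the fence, about 10 mm inside the bar's far end; the job is handed in at about 25 s, with all four vials standing and nothing else seen to move.

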